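Flap free-movement check on a model jet

ROBOT

A 6-joint arm with a two-finger parallel gripper is mounted at the origin on the work surface. World frame = base frame: x ahead of the robot, y to its left, z up, the work surface at z = 0. Lengths are in m, angles in rad, forces in N, time in s.
With the tool pointing down it reaches from about 0.3 to 0.875 m from the base axis. Payload 6.4 kg.
Tool frame: the origin (TCP) lies midway between the tips of the shut fingers; the grasp point (between the pads) lies 19 mm behind it (arm.grasp_offset is the distance from the TCP to the grasp point, in m); z points along the fingers, y is the line along which they close (so a half turn about z gives the same grasp; the last joint's range is limited). The gripper opens to 88 mm and grips with 3 to 60 N. Pads are 18 mm wide; open, the fingers measure 123 mm over their backs; the gripper's body (75 mm by 187 mm) begins 45 mm behind the grasp point.
Start: joints at [-1.324, 0.181, 1.607, -0, 1.354, -0.206], TCP at [0.252, -0.517, 0.216] pointing down, gripper open.
Joint ranges: [-2.99, 2.99], [-0.89, 2.07], [0.3, 2.58], [-1.14, 4.28], [0, 2.63], [-3.12, 3.12]. Speed limits (rad/s): [2.57, 2.57, 3.01, 3.14, 3.14, 3.14].

INTERFACE

Orientations are given as a unit quaternion [x, y, z, w].
In Python, from station import get_obs, optics, job, arm gives the robot as it stands.
- The arm moves only by the tool servo_tool, never from a script. Its arguments are lists of equal length, an entry for each row: "claw": the gripper's target within -1 to 1 (fully open at 1, half-way at 0, shut at -1); "offset": the shift along the tool's x, y, z in cm, a list of three; "yaw": the turn about the tool's z in degrees. In form: {"claw": [claw, ...], "offset": [[x, y, z], ...], "yaw": [yaw, ...]}. A call has 1 to 12 rows; each row shifts and turns the commanded pose from where the row before left it, along the tool's axes as they then stand; what a row does not reach is not made up. A row lasts 1/10 s, in which the tool goes at most 50 mm and 8.59 degrees, less where a joint would pass 70% of its speed; a pose out of reach is approached as far as the arm can. A call with a gripper value outside its range is refused whole. The fingers move at their own pace and stop on an object; the grip force is fixed at half the most. Time passes only in rows, so rows that do not move let the fingers close. It gives the time, the measured TCP pose, the force, the opening and the grip force at its end, in the units of the state.
- get_obs(): the state, without advancing time (a new reading comes with each control period).
- optics.camera(name): name is "side" or "top" or "wrist"; returns the picture (384x512x3 uint8, blue, green, red); there is no depth.
- optics.get_calibration(name): a dict with "fx", "fy", "cx", "cy" (pixels), "k1" (the pictures are not rectified: a ray, as slopes to the right and down, at radius r is drawn at 1 + k1 r^2 times it, then the intrinsics apply), "R" (3x3) and "t" (3): a world point X has camera coordinates R X + t. Camera axes: x right, y down, z forward; pixel columns grow to the right and rows downward; lengths in m; the calibration is good to about 2 mm. A picture is of the moment at which its call begins: read the wrist's pose just before it. get_calibration takes no time and is no camera call; for the wrist camera it gives the pose at the moment of the call.
- job.close_job(): hands the job in; it is judged then, once.
The state is a dict: "t": time; "q": joint angles; "qd": joint speeds; "effort": joint torques, N m; "tcp_pos": TCP position; "tool_rot": TCP orientation; "wrist_force": force on the tool from outside, world axes, zero at the start; "wrist_torque": the same for the moment, N m; "grip_width": finger opening in m; "grip_force": force on a finger pad.
Only numpy, scipy, OpenCV 4.12 (cv2) and the standard library are available. Lean on these libraries where they do the work, as an engineer would, in place of code of your own. Each camera call takes 0.05 s, during which the arm holds its last target. There are 200 camera calls.

TASK

Check that the model jet's flaps move freely: with a fingertip, lightly press down the red-marked flap, then the yellow-marked one, then the green-marked one, each so that its rear edge dips by about one to two centimetres, and let each spring back level before going to the next. Press only, never lift a flap or force it towards its stop; leave the blue-marked flap alone, its glue is still wet, and do not knock the rest of the jet or move the things around it.

Things in the scene. Friction and masses are not known exactly. Their poses are not given: they have to be found in the camera images.
- jet: white foam model jet, 480 mm span, clamped. Origin on the table below mid hinge line; x to the nose (away from the robot), y left, z up. Wing top at 90 mm. Fuselage 68 mm wide, 119 mm high, x -30 to 305 mm. Fins at y +-137, x 5 to 85, 135 mm high. Four equal flaps along the wings' rear edge, middles at y +-90 and +-185 mm; which colour is where differs each time.
- hinge_red: hinge of the red-marked flap, with the flap; origin at mid-span on the hinge axis, 85 mm above the table. Axes as the jet's; the flap reaches 72 mm from here along -x and 40 mm to either side along y, 8 mm thick. To be checked.
- mark_red (a point): centre of the red tape square (36 mm) on the flap's top face, 50 mm behind the hinge (-x of the hinge) and 22 mm from the rear edge; 89 mm above the table with the flap level; moves with the flap.
- flap_red (a joint): angle of the red-marked flap in rad: 0 level, positive rear edge down, negative rear edge up, stops at +-0.7. A spring brings it back to 0: 0.8 N m per rad, so pressing the tape 10 mm down takes about 4 N and turns it some 0.2 to 0.3 rad. The space under it is free.
- hinge_yellow: hinge of the yellow-marked flap, with the flap; origin at mid-span on the hinge axis, 85 mm above the table. Axes as the jet's; the flap reaches 72 mm from here along -x and 40 mm to either side along y, 8 mm thick. To be checked.
- mark_yellow (a point): centre of the yellow tape square (36 mm) on the flap's top face, 50 mm behind the hinge (-x of the hinge) and 22 mm from the rear edge; 89 mm above the table with the flap level; moves with the flap.
- flap_yellow (a joint): angle of the yellow-marked flap in rad: 0 level, positive rear edge down, negative rear edge up, stops at +-0.7. A spring brings it back to 0: 0.8 N m per rad, so pressing the tape 10 mm down takes about 4 N and turns it some 0.2 to 0.3 rad. The space under it is free.
- hinge_green: hinge of the green-marked flap, with the flap; origin at mid-span on the hinge axis, 85 mm above the table. Axes as the jet's; the flap reaches 72 mm from here along -x and 40 mm to either side along y, 8 mm thick. To be checked.
- mark_green (a point): centre of the green tape square (36 mm) on the flap's top face, 50 mm behind the hinge (-x of the hinge) and 22 mm from the rear edge; 89 mm above the table with the flap level; moves with the flap.
- flap_green (a joint): angle of the green-marked flap in rad: 0 level, positive rear edge down, negative rear edge up, stops at +-0.7. A spring brings it back to 0: 0.8 N m per rad, so pressing the tape 10 mm down takes about 4 N and turns it some 0.2 to 0.3 rad. The space under it is free.
- hinge_blue: hinge of the blue-marked flap, with the flap; origin at mid-span on the hinge axis, 85 mm above the table. Axes as the jet's; the flap reaches 72 mm from here along -x and 40 mm to either side along y, 8 mm thick. Do not touch: hinge glue still wet.
- mark_blue (a point): centre of the blue tape square (36 mm) on the flap's top face, 50 mm behind the hinge (-x of the hinge) and 22 mm from the rear edge; 89 mm above the table with the flap level; moves with the flap.
- flap_blue (a joint): angle of the blue-marked flap in rad: 0 level, positive rear edge down, negative rear edge up, stops at +-0.7. A spring brings it back to 0: 0.8 N m per rad, so pressing the tape 10 mm down takes about 4 N and turns it some 0.2 to 0.3 rad. The space under it is free.
- driver: loose screwdriver with orange handle, 170 mm long, lying on the table; origin under its middle. Bystander.
- battery: loose small red battery pack 70 x 34 x 26 mm with a yellow plug; origin under its middle. Bystander.
- glue: loose upright white glue bottle with orange cap and yellow label, 40 mm across and 110 mm tall; origin under its middle. Bystander.
- jar: loose clear jar with a steel lid, 54 mm across and 60 mm tall; origin under its middle. Bystander.
- tape: loose roll of blue tape lying flat, 90 mm across and 25 mm tall; origin under its middle. Bystander.
- bitcase: loose black bit case with grey top, 110 x 65 x 20 mm; origin under its middle. Bystander.

How it is judged:
By the outcome, as a careful person would: the job done as asked, in the order asked, and still so for the second after the job is handed in, with the robot touching nothing.
It also fails if it takes over 45 s, if anything falls off the work surface, if the arm or the gripper's body presses on something with over 40 N, if the wrist force passes 120 N, or if a joint passes its speed limit or range.

## Working session

There is one attempt and no reset: what is moved stays moved. The work goes in short steps, Python scripts to look and compute and a tool call to move; the robot and the scene stay as the last step left them, time stands still between calls to the robot, and variables do not carry over. Pictures are saved under pics/ and viewed, at most 10 in all, crops included, and the job is handed in when it is done.

Besides the shell and the picture viewer there is one more tool, called as name([rows], argument=value, ...), one row to a line, values as JSON. servo_tool: Moves the arm, as the interface text tells. Its arguments: {"type":"object","properties":{"claw":{"type":"array","items":{"type":"number"}},"offset":{"type":"array","items":{"type":"array","items":{"type":"number"}}},"yaw":{"type":"array","items":{"type":"number"}}},"required":["claw","offset","yaw"]}

```bash
mkdir -p pics
cat > h.py <<'E'
import numpy as np, cv2
from station import get_obs, optics, job, arm
def ray_plane(c,uv,z):
    n=np.array([(uv[0]-c['cx'])/c['fx'],(uv[1]-c['cy'])/c['fy']]); s=n.copy()
    for _ in range(20): s=n/(1+c['k1']*(s@s))
    R=np.array(c['R']);t=np.array(c['t']); o=-R.T@t; d=R.T@np.array([s[0],s[1],1])
    return o+d*(z-o[2])/d[2]
E
python3 - <<'E'
from h import *
for n in('top','side'):
    im=optics.camera(n); cv2.imwrite(f'pics/{n}0.png',im); c=optics.get_calibration(n); print(n,-np.array(c['R']).T@np.array(c['t']),c['fx'])
    hsv=cv2.cvtColor(im,cv2.COLOR_BGR2HSV)
    for col,rs in dict(red=[(0,8),(172,180)],yellow=[(22,34)],green=[(45,85)],blue=[(95,130)]).items():
        m=sum(cv2.inRange(hsv,(a,110,70),(b,255,255)) for a,b in rs)
        k,l,s,ce=cv2.connectedComponentsWithStats(m)
        for i in range(1,k):
            if s[i,4]>40: print(col,s[i],ce[i].round(1),ray_plane(c,ce[i],.089).round(4))
s=get_obs();print(s['t'],s['tcp_pos'],s['tool_rot'],s['wrist_force'])
E
```

```text
top [0.39660843 0.03293272 1.31828961] 381.63463992987874
red [ 62 141   9  16 129] [ 66.4 148.8] [0.6477 0.6877 0.089 ]
red [315 170  13  13 124] [320.3 176. ] [ 0.5652 -0.1573  0.089 ]
red [313 195  20  19 200] [322.4 204. ] [ 0.4739 -0.1638  0.089 ]
yellow [  32  129   53   60 2167] [ 56.6 159.7] [0.6105 0.7192 0.089 ]
yellow [344 169  12  12 110] [349.2 174.4] [ 0.5717 -0.252   0.089 ]
green [193 125  30   9  72] [209.1 129.2] [0.7166 0.2089 0.089 ]
green [ 183  135  161  105 2216] [246.6 204.7] [0.4689 0.081  0.089 ]
green [230 174  13  13 113] [236.1 179.8] [0.5492 0.1165 0.089 ]
green [299 184  61  34 204] [328.8 196.8] [ 0.4975 -0.1848  0.089 ]
green [184 186  14   5  42] [190.2 188.1] [0.5204 0.2652 0.089 ]
green [295 207  24  19 108] [309.1 212.5] [ 0.4461 -0.1207  0.089 ]
blue [ 478  113   34   45 1424] [495.2 134.7] [ 0.7154 -0.7569  0.089 ]
blue [260 172  12  13 119] [265.1 178.4] [0.555  0.0222 0.089 ]
blue [177 178  28  27 384] [190.3 191.3] [0.5101 0.2644 0.089 ]
side [-0.10823257  0.72770813  0.97727507] 382.5991159040073
red [278 156  13   9  61] [283.8 159.4] [ 0.5
[... 460 characters left out ...]
5.7  87.2] [ 0.7611 -0.7101  0.089 ]
blue [193 111  12  11  72] [198.5 115.7] [ 1.0179 -0.1356  0.089 ]
blue [208 122  10   9  43] [213.  125.6] [ 0.9165 -0.1261  0.089 ]
blue [180 127  12  12  65] [185.2 132.8] [ 0.9616 -0.0156  0.089 ]
blue [146 134  15  13  92] [153.7 139.6] [1.0192 0.0982 0.089 ]
blue [167 144  12  11  59] [172.8 148.7] [0.9155 0.0842 0.089 ]
blue [133 153  14  11  70] [139.1 158.2] [0.9635 0.2061 0.089 ]
blue [247 181  13  10  61] [252.9 185. ] [0.5496 0.0269 0.089 ]
blue [193 235  29  27 480] [206.5 247.6] [0.4665 0.3161 0.089 ]
0.1 [ 0.25144496 -0.51655949  0.21490553] [ 9.74477154e-01  2.24485367e-01 -1.84028170e-05 -7.71948437e-04] [0.09625413 0.39935128 0.35141842]
```

View pics/top0.png

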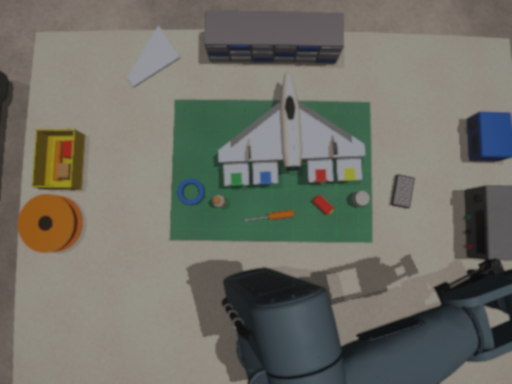

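View pics/side0.png

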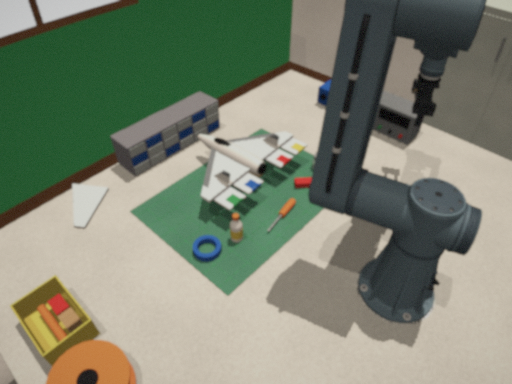

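The top view shows the jet heading away with its tapes from left to right: green (236,180), blue (265,178), red (320,176), yellow (349,174). The side view agrees to about 5 mm. The green–yellow spacing measures 369 mm against the given 370 mm, and the jet's yaw is about 3.5°. Next I shut the gripper, align it and move above red at a safe height.

servo_tool([
  [0,0,0],
  [0,0,0],
  [0,0,0],
  [0,0,0],
  [0,0,0],
], claw=[-1,-1,-1,-1,-1], yaw=[5.6,5.6,5.6,5.6,0])

```text
t: 0.6
tcp_pos: [0.2515, -0.5167, 0.2152]
tool_rot: [1.0, 0.031, -0.0, -0.0]
wrist_force: [0.1, 0.2, 0.2]
grip_width: 0.0499
grip_force: 0.0
```

servo_tool([
  [2.8,-2.9,0],
  [3.0,-3.1,0],
  [3.0,-3.1,0],
  [3.0,-3.1,0],
  [3.0,-3.1,0],
  [3.0,-3.1,0],
  [3.0,-3.1,0],
  [3.0,-3.1,0],
  [3.0,-3.1,0],
  [3.0,-3.1,0],
  [3.0,-3.1,0],
  [0,0,0],
], claw=[-1,-1,-1,-1,-1,-1,-1,-1,-1,-1,-1,-1], yaw=[0,0,0,0,0,0,0,0,0,0,0,0])

```text
t: 1.8
tcp_pos: [0.5602, -0.1543, 0.2155]
tool_rot: [0.999, 0.035, 0.0, -0.001]
wrist_force: [-0.9, 0.2, -0.3]
grip_width: 0.0003
grip_force: 0.0
```

```bash
cat > look.py <<'E'
from h import *
import sys
s=get_obs();c=optics.get_calibration('wrist');im=optics.camera('wrist');cv2.imwrite(f'pics/{sys.argv[1]}.png',im)
print(s['t'],s['tcp_pos'].round(4) if hasattr(s['tcp_pos'],'round') else s['tcp_pos'],s['tool_rot'],s['grip_width'],s['wrist_force'])
hsv=cv2.cvtColor(im,cv2.COLOR_BGR2HSV)
for col,rs in dict(red=[(0,8),(172,180)],yellow=[(22,34)],green=[(45,85)],blue=[(95,130)]).items():
    m=sum(cv2.inRange(hsv,(a,110,70),(b,255,255)) for a,b in rs)
    k,l,st,ce=cv2.connectedComponentsWithStats(m)
    for i in range(1,k):
        if st[i,4]>150: print(col,st[i],ray_plane(c,ce[i],.089).round(4))
E
python3 look.py w1
```

```text
1.8 [ 0.5602 -0.1543  0.2155] [ 9.99389167e-01  3.49380573e-02  3.63299098e-04 -7.02359526e-04] 0.0002781467656080662 [-0.88558959  0.21874364 -0.25749995]
red [ 234  143   55   46 1834] [ 0.5692 -0.1564  0.089 ]
red [ 242  199   59   51 1218] [ 0.5167 -0.166   0.089 ]
yellow [ 338  145   54   45 1781] [ 0.5744 -0.2511  0.089 ]
green [ 382    0   70   75 2050] [ 0.7032 -0.2827  0.089 ]
green [    0    99   435   192 29262] [ 0.5222 -0.0734  0.089 ]
green [310 107  16  61 624] [ 0.6008 -0.2029  0.089 ]
green [387 250  19  24 202] [ 0.4842 -0.2966  0.089 ]
blue [  43  143   51   43 1604] [0.5589 0.0234 0.089 ]
```

View pics/w1.png

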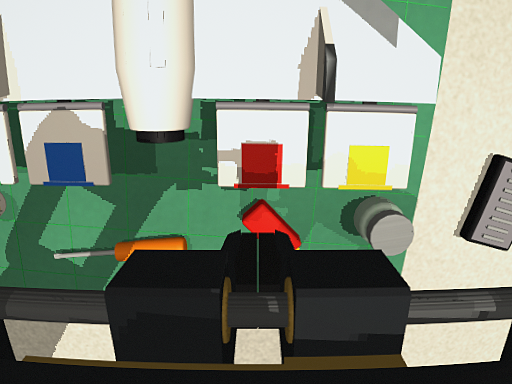

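The wrist view shows the red tape at (262,163), yellow at (368,165) and blue at (63,163), with the battery, jar and driver clear of the flaps. Red is at about (0.568, -0.156). I'll descend to just above it.

servo_tool([
  [0.7,0.2,2],
  [0,0,3],
  [0,0,3],
  [0,0,2],
  [0,0,1.2],
  [0,0,0.5],
  [0,0,0],
], claw=[-1,-1,-1,-1,-1,-1,-1], yaw=[0,0,0,0,0,0,0])

```text
t: 2.55
tcp_pos: [0.5648, -0.1606, 0.0986]
tool_rot: [1.0, 0.031, -0.0, -0.0]
wrist_force: [0.9, -0.4, -0.1]
grip_width: 0.0004
grip_force: 0.0
```

```bash
python3 look.py w2
```

```text
2.55 [ 0.5648 -0.1606  0.0986] [ 9.99524819e-01  3.08234804e-02 -2.14876980e-04 -5.60021697e-05] 0.0003517369755377761 [ 0.85540553 -0.43178788 -0.11870168]
red [ 208  181   77   68 3486] [ 0.574 -0.155  0.089]
yellow [ 371  183   82   67 4136] [ 0.5748 -0.2506  0.089 ]
green [    0   111   221   179 14773] [ 0.5569 -0.0697  0.089 ]
green [327 113  25  89 762] [ 0.6137 -0.199   0.089 ]
green [433 114  63   5 202] [ 0.6329 -0.2668  0.089 ]
green [ 294  203   77   47 1191] [ 0.5642 -0.203   0.089 ]
green [438 246  27  26 328] [ 0.5512 -0.2796  0.089 ]
green [   4  320  112   41 3429] [ 0.472  -0.0326  0.089 ]
green [ 401  325   42   42 1295] [ 0.4845 -0.2726  0.089 ]
green [ 234  328   48   36 1583] [ 0.4797 -0.165   0.089 ]
```

View pics/w2.png

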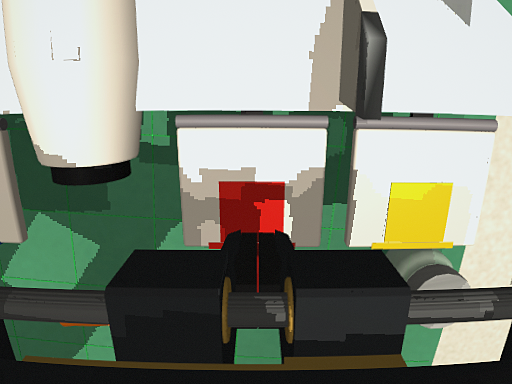

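Run:
```python
from h import *
c=optics.get_calibration('wrist');s=get_obs();print(s['tcp_pos'])
for uv in[(220,182),(284,182),(215,244),(287,244),(252,213),(391,183),(452,183),(388,242),(449,242),(420,213)]:print(uv,ray_plane(c,uv,.089).round(4))
for z in(.0986,.089):
  for dx in(-.009,0,.009):
    p=np.array(c['R'])@np.array([s['tcp_pos'][0]+dx,s['tcp_pos'][1],z])+np.array(c['t']);n=p[:2]/p[2];n=n*(1+c['k1']*(n@n));print(z,dx,n[0]*c['fx']+c['cx'],n[1]*c['fy']+c['cy'])
```

```text
[ 0.56537696 -0.16068421  0.09946728]
(220, 182) [ 0.5884 -0.1379  0.089 ]
(284, 182) [ 0.5906 -0.1729  0.089 ]
(215, 244) [ 0.5512 -0.1361  0.089 ]
(287, 244) [ 0.5537 -0.1778  0.089 ]
(252, 213) [ 0.5715 -0.1564  0.089 ]
(391, 183) [ 0.5938 -0.2325  0.089 ]
(452, 183) [ 0.5961 -0.2683  0.089 ]
(388, 242) [ 0.5582 -0.237   0.089 ]
(449, 242) [ 0.56   -0.2749  0.089 ]
(420, 213) [ 0.5772 -0.2528  0.089 ]
0.0986 -0.009 257.8873274489046 245.36190442771948
0.0986 0 258.92311016857303 230.20212374724878
0.0986 0.009 259.98876681546136 214.58141463081594
0.089 -0.009 257.85296000580416 238.1961044952679
0.089 0 258.8388747280179 223.65031160975101
0.089 0.009 259.8515706131525 208.69038636382996
```

servo_tool([
  [0.5,-0.4,0],
  [0,0,0.5],
  [0,0,0.4],
  [0,0,0.3],
  [0,0,0.3],
  [0,0,0],
  [0,0,0],
], claw=[-1,-1,-1,-1,-1,-1,-1], yaw=[0,0,0,0,0,0,0])

```text
t: 3.3
tcp_pos: [0.5698, -0.1557, 0.0836]
tool_rot: [1.0, 0.031, -0.0, -0.0]
wrist_force: [0.1, 0.5, -0.1]
grip_width: 0.0004
grip_force: 0.0
```

```bash
python3 look.py w3|head -3
python3 - <<'E'
import cv2;i=cv2.imread('pics/w3.png');cv2.imwrite('pics/w3c.png',cv2.resize(i[100:300,150:400],None,fx=3,fy=3))
E
```

```text
3.3 [ 0.5698 -0.1557  0.0836] [ 9.99522741e-01  3.08912604e-02 -1.11165438e-04 -8.78552816e-05] 0.0004097940027683122 [ 0.11668593  0.52934696 -0.09163273]
red [ 225  199   71   64 2472] [ 0.5801 -0.1558  0.089 ]
yellow [ 392  200   83   70 4497] [ 0.5752 -0.2507  0.089 ]
```

View pics/w3c.png

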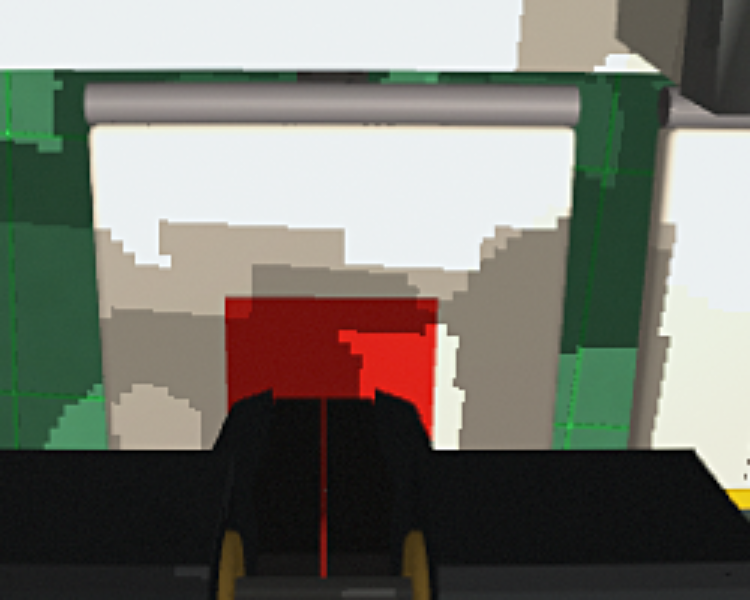

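The tip sits centred on the tape, 16 px below its front edge, and the flap still looks level with no force. I'll continue in small steps until I feel contact.

servo_tool([
  [0,0,0.2],
  [0,0,0.1],
  [0,0,0],
], claw=[-1,-1,-1], yaw=[0,0,0])

```text
t: 3.65
tcp_pos: [0.5697, -0.1556, 0.0805]
tool_rot: [1.0, 0.031, -0.0, -0.0]
wrist_force: [0.4, -0.1, 0.5]
grip_width: 0.0002
grip_force: 0.0
```

```bash
python3 look.py w4|head -3;python3 - <<'E'
import cv2;i=cv2.imread('pics/w4.png');cv2.imwrite('pics/w4c.png',cv2.resize(i[100:300,150:400],None,fx=3,fy=3))
E
```

```text
3.65 [ 0.5697 -0.1556  0.0805] [ 9.99521926e-01  3.09174680e-02 -1.51927005e-04 -8.28618607e-05] 0.0002131445209461182 [ 0.40019303 -0.06022467  0.47209884]
red [ 224  201   73   92 2436] [ 0.5799 -0.1559  0.089 ]
yellow [ 393  201   85   72 4653] [ 0.5753 -0.2507  0.089 ]
```

servo_tool([
  [0,0,0.2],
  [0,0,0.1],
  [0,0,0],
], claw=[-1,-1,-1], yaw=[0,0,0])

```text
t: 4.0
tcp_pos: [0.5697, -0.1556, 0.0774]
tool_rot: [1.0, 0.031, -0.0, -0.0]
wrist_force: [0.5, 0.0, -0.5]
grip_width: 0.0004
grip_force: 0.0
```

```bash
python3 look.py w5|head -3;python3 - <<'E'
import cv2;i=cv2.imread('pics/w5.png');a=cv2.resize(i[130:300,180:330],None,fx=3,fy=3)
from h import *
s=optics.camera('side');cv2.imwrite('pics/s5.png',s);b=cv2.resize(s[130:230,240:340],(510,510));cv2.imwrite('pics/w5c.png',cv2.resize(np.hstack([a[:,:450],b]),(800,425)))
E
```

```text
4.0 [ 0.5697 -0.1556  0.0774] [ 9.99521876e-01  3.09187162e-02 -1.99308400e-04 -1.15901193e-04] 0.00042467192381014275 [ 0.54937357  0.03366651 -0.54776454]
red [ 224  202   74   67 2313] [ 0.581  -0.1559  0.089 ]
yellow [ 396  203   86   73 4771] [ 0.5754 -0.2507  0.089 ]
```

View pics/w5c.png

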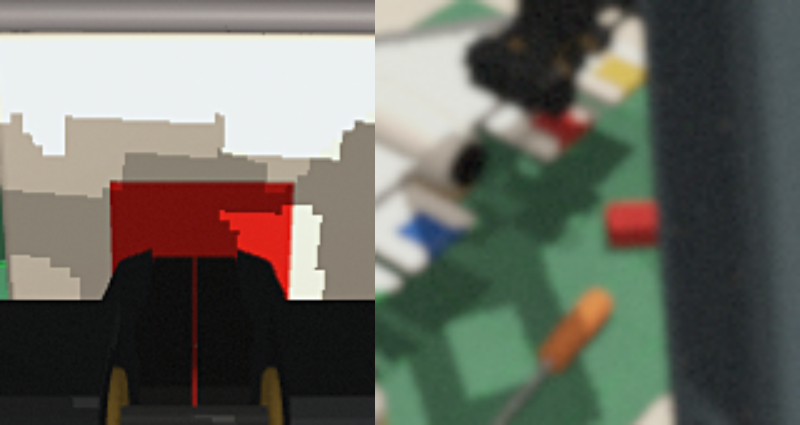

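The side crop shows the fingers over the red flap, tape at (560,130), without any visible dip. The top and side rays also cross about 6 mm lower than assumed, so contact should be a little lower. I'll continue in small steps.

servo_tool([
  [0,0,0.2],
  [0,0,0.1],
  [0,0,0],
], claw=[-1,-1,-1], yaw=[0,0,0])

```text
t: 4.4
tcp_pos: [0.5697, -0.1557, 0.0745]
tool_rot: [1.0, 0.031, -0.0, -0.0]
wrist_force: [0.2, 0.5, -0.2]
grip_width: 0.0002
grip_force: 0.0
```

```bash
python3 look.py w6|head -3
python3 - <<'E'
from h import *
from scipy.spatial.transform import Rotation as Ro
c=optics.get_calibration('wrist');s=get_obs();R=np.array(c['R']);t=np.array(c['t'])
Rt=Ro.from_quat(s['tool_rot']).as_matrix();p=np.array(s['tcp_pos']);Rc=R@Rt;tc=R@p+t   # tool->cam
def cal(p,q):
    Rw=Rc@Ro.from_quat(q).as_matrix().T;return dict(c,R=Rw,t=tc-Rw@np.array(p))
c1=cal([.5602,-.1543,.2155],[.999389167,.0349380573,.000363,-.000702])
def tri(obs):
    A=np.zeros((3,3));b=np.zeros(3)
    for c,uv in obs:
        P=ray_plane(c,uv,.089);o=-np.array(c['R']).T@np.array(c['t']);d=P-o;d/=np.linalg.norm(d);M=np.eye(3)-np.outer(d,d);A+=M;b+=M@P
    return np.linalg.solve(A,b).round(4)
im=cv2.imread('pics/w6.png');print(tri([(c,(0,0)),(c1,(100,100))]) is not None)
def yc(im,box,lo,hi):
    h=cv2.inRange(cv2.cvtColor(im,cv2.COLOR_BGR2HSV),lo,hi);x,y=np.where(h[box[1]:box[3],box[0]:box[2]].T);return x.min()+box[0],x.max()+box[0],y.min()+box[1],y.mean()+box[1],x.mean()+box[0]
Y=((22,110,70),(34,255,255))
a=yc(cv2.imread('pics/w1.png'),(330,130,420,200),*Y);b=yc(im,(370,180,511,300),*Y)
print(a,b); print('yellow w1-w6 centroid',tri([(c1,(a[4],a[3])),(c,(b[4],b[3]))]))
T=optics.get_calibration('top');S=optics.get_calibration('side')
print('red',tri([(T,(320.3,176)),(S,(283.8,159.4))]),'green',tri([(T,(236.1,179.8)),(S,(234.9,200.4))]),'blue',tri([(T,(265.1,178.4)),(S,(252.9,185))]))
E
```

```text
4.4 [ 0.5697 -0.1557  0.0745] [ 9.99522690e-01  3.08926041e-02 -1.77261487e-04 -8.48001810e-05] 0.0001581937455189223 [ 0.19941748  0.45576108 -0.22278923]
red [ 223  204   75   89 2277] [ 0.581  -0.1559  0.089 ]
yellow [ 397  205   89   73 4892] [ 0.5754 -0.2507  0.089 ]
True
(np.int64(338), np.int64(391), np.int64(145), np.float64(167.91577765300394), np.float64(367.01066816395286)) (np.int64(397), np.int64(485), np.int64(205), np.float64(241.08789860997547), np.float64(444.78679476696647))
yellow w1-w6 centroid [ 0.5743 -0.252   0.0868]
red [ 0.5658 -0.1585  0.0821] green [0.5496 0.1163 0.0807] blue [0.5554 0.0219 0.082 ]
```

Run:
```python
from h import *
s=get_obs();p=np.array(s['tcp_pos']);c=optics.get_calibration('side');im=optics.camera('side')
def proj(c,X):
    q=np.array(c['R'])@X+np.array(c['t']);n=q[:2]/q[2];n=n*(1+c['k1']*(n@n));return n*[c['fx'],c['fy']]+[c['cx'],c['cy']]
a=proj(c,p);print(a)
B=6;x0,y0=240,130
b=cv2.resize(im[y0:y0+60,x0:x0+70],None,fx=B,fy=B,interpolation=cv2.INTER_CUBIC)
for dz,col in((0,(255,0,255)),(.0145,(255,255,0))):
    u=(proj(c,p+[0,0,dz])-[x0,y0]+.5)*B;cv2.circle(b,tuple(int(v) for v in u),4,col,1)
im0=cv2.imread('pics/side0.png');b0=cv2.resize(im0[y0:y0+60,x0:x0+70],None,fx=B,fy=B,interpolation=cv2.INTER_CUBIC)
cv2.imwrite('pics/s6c.png',cv2.resize(np.hstack([b0,b]),(800,343)))
w=cv2.imread('pics/w6.png');cv2.imwrite('pics/w6c.png',cv2.resize(w[110:300,150:511],(800,421)))
```

```text
[282.30548154 160.87995037]
```

View pics/s6c.png

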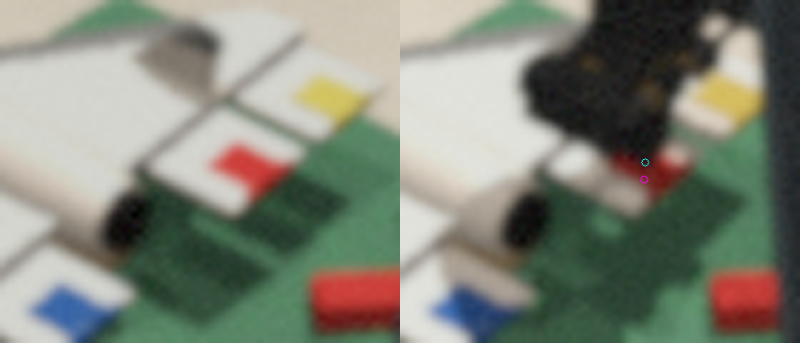

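View pics/w6c.png

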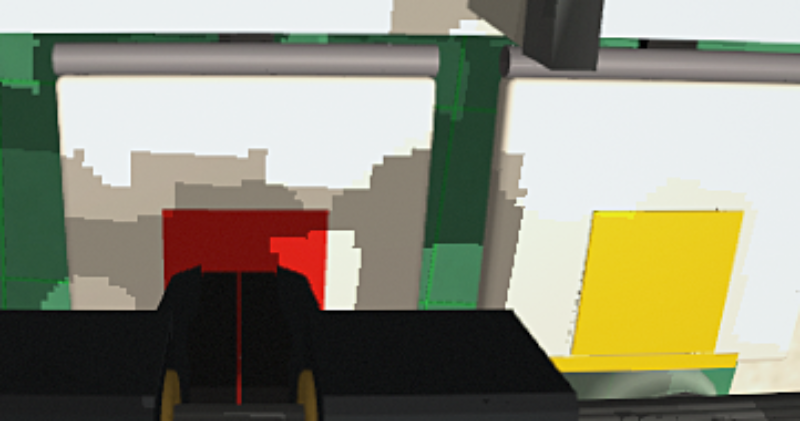

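The side crop shows the real fingertip at about (282,156) px. The TCP projects to (282,161), so the actual tip is roughly 15–20 mm higher than reported and the flap is still level. I'll keep lowering until I feel contact.

servo_tool([
  [0,0,0.2],
  [0,0,0.1],
  [0,0,0],
], claw=[-1,-1,-1], yaw=[0,0,0])

```text
t: 4.8
tcp_pos: [0.5697, -0.1556, 0.0714]
tool_rot: [1.0, 0.031, -0.0, -0.0]
wrist_force: [-0.3, 0.4, 0.0]
grip_width: 0.0006
grip_force: 0.0
```

servo_tool([
  [0,0,0.2],
  [0,0,0],
  [0,0,0],
], claw=[-1,-1,-1], yaw=[0,0,0])

```text
t: 5.1
tcp_pos: [0.5698, -0.1557, 0.0696]
tool_rot: [1.0, 0.031, -0.0, -0.0]
wrist_force: [-0.6, 0.0, -0.2]
grip_width: 0.0008
grip_force: 0.0
```

```bash
python3 look.py w7|head -3
```

```text
5.1 [ 0.5698 -0.1557  0.0696] [ 9.99522036e-01  3.09142962e-02 -5.06427540e-05 -5.23966735e-05] 0.0007503497850228681 [-0.55685664  0.04514158 -0.21836296]
red [ 222  208   77   85 2113] [ 0.582  -0.1559  0.089 ]
red [257 327  24  22 244] [ 0.5179 -0.1658  0.089 ]
```

servo_tool([
  [0,0,0.2],
  [0,0,0],
  [0,0,0],
], claw=[-1,-1,-1], yaw=[0,0,0])

```text
t: 5.45
tcp_pos: [0.5698, -0.1557, 0.0676]
tool_rot: [1.0, 0.031, -0.0, -0.0]
wrist_force: [-0.0, -0.2, 0.1]
grip_width: 0.0006
grip_force: 0.0
```

servo_tool([
  [0,0,0.2],
  [0,0,0],
  [0,0,0],
], claw=[-1,-1,-1], yaw=[0,0,0])

```text
t: 5.75
tcp_pos: [0.5698, -0.1557, 0.0656]
tool_rot: [1.0, 0.031, -0.0, -0.0]
wrist_force: [0.0, -0.3, -0.0]
grip_width: 0.0004
grip_force: 0.1
```

```bash
python3 look.py w8|head -3
```

```text
5.75 [ 0.5698 -0.1557  0.0656] [ 9.99521598e-01  3.09284103e-02 -8.23098066e-05 -5.21675484e-05] 0.00039840181116748463 [ 0.00631845 -0.28198993 -0.03958848]
red [ 221  211   79   82 1954] [ 0.5827 -0.1559  0.089 ]
red [253 327  28  26 332] [ 0.5203 -0.1648  0.089 ]
```

Run:
```python
from h import *
s=get_obs();p=np.array(s['tcp_pos']);c=optics.get_calibration('side');im=optics.camera('side');cv2.imwrite('pics/s8.png',im)
def proj(c,X):
    q=np.array(c['R'])@X+np.array(c['t']);n=q[:2]/q[2];n=n*(1+c['k1']*(n@n));return n*[c['fx'],c['fy']]+[c['cx'],c['cy']]
for dz in(0,.01,.02,.03,.04):print(dz,proj(c,p+[0,0,dz]).round(1))
w=optics.get_calibration('wrist')
for dz in(0,.01,.02,.03,.04):print(dz,[proj(w,p+[dx,0,dz]).round(0) for dx in(0,.005,.01)])
print(im[146:172:1,272:294:2].max(2)); print(im[146:172,272:294:2,2].astype(int)-im[146:172,272:294:2,1])
o=-np.array(w['R']).T@np.array(w['t']);print(o,w['fx'])
```

```text
0 [282.2 162.7]
0.01 [282.3 160.6]
0.02 [282.4 158.5]
0.03 [282.6 156.4]
0.04 [282.7 154.3]
0 [array([259., 231.]), array([259., 222.]), array([260., 213.])]
0.01 [array([259., 238.]), array([260., 229.]), array([260., 220.])]
0.02 [array([259., 247.]), array([260., 237.]), array([260., 228.])]
0.03 [array([259., 257.]), array([260., 247.]), array([261., 236.])]
0.04 [array([259., 267.]), array([260., 257.]), array([261., 246.])]
[[ 32  35  27  28  31  50  57  30  56 137 170]
 [ 36  34  35  33  33  62  68  39  75 172 200]
 [ 41  39  36  38  37  56  71  38  93 190 210]
 [ 37  40  33  32  38  57  66  40 105 196 214]
 [ 34  39  33  33  46  52  56  35 106 179 202]
 [ 31  25  35  41  45  41  39  44 109 151 173]
 [ 27  30  34  39  42  33  26  45 109 126 144]
 [ 27  28  25  39  39  28  16  49 115 126 127]
 [ 24  37  33  31  27  28  26  73 126 127 127]
 [ 36  38  26  22  32  28  30  89 158 138 129]
 [ 84  42  35  18  28  26  32 112 182 162 131]
 [142  71  37  28  27  25  32 121 186 172 127]
 [181 113  54  62  42  21  43 114 159 157 121]
 [193 140  88  88  63  39  70 108 126 119 113]
 [181 14
[... 1134 characters left out ...]
  24  11   2  17  42  33  33 -13]
 [  2   5   9  36  34  20  36  65  58  40 -25]
 [  6   8  10  29  37  34  58  80  61  20 -33]
 [  9   9   9  17  29  43  67  75  41  -4 -28]
 [  8   9   9  11  18  35  65  60  14 -22 -24]
 [  5   7   9  10  10  23  54  33 -11 -25 -25]
 [ -7   5   8   9  10  18  40   3 -25 -24 -26]
 [-16  -6   3   9  11  15  21 -22 -30 -28 -24]
 [-24 -24 -11   5   8   8  -4 -28 -29 -27 -27]
 [-29 -38 -27  -4   3  -4 -20 -24 -26 -29 -24]
 [-28 -40 -36 -25 -10 -16 -27 -21 -25 -26 -26]
 [-25 -38 -41 -34 -23 -24 -23 -24 -26 -23 -25]
 [-25 -32 -38 -36 -25 -26 -23 -23 -27 -25 -25]
 [-26 -27 -32 -31 -27 -24 -23 -20 -20 -23 -24]]
[ 0.64092783 -0.15044567  0.23492395] 339.043564272704
```

servo_tool([
  [0,0,0.2],
  [0,0,0],
  [0,0,0],
], claw=[-1,-1,-1], yaw=[0,0,0])

```text
t: 6.15
tcp_pos: [0.5699, -0.1557, 0.0638]
tool_rot: [1.0, 0.031, 0.0, 0.0]
wrist_force: [0.2, 0.2, 1.5]
grip_width: 0.0003
grip_force: 0.5
```

servo_tool([
  [0,0,0.2],
  [0,0,0],
  [0,0,0],
], claw=[-1,-1,-1], yaw=[0,0,0])

```text
t: 6.45
tcp_pos: [0.57, -0.1558, 0.0618]
tool_rot: [1.0, 0.031, 0.0, 0.0]
wrist_force: [-0.4, 0.2, 1.8]
grip_width: 0.0004
grip_force: 0.9
```

```bash
python3 look.py w9|head -3
```

```text
6.45 [ 0.57   -0.1558  0.0618] [9.99522259e-01 3.09068413e-02 1.32489798e-04 6.22355279e-05] 0.0003816356529237925 [-0.41110821  0.16892419  1.84517816]
red [ 221  212   79   38 1798] [ 0.585  -0.1558  0.089 ]
red [249 327  33  30 453] [ 0.5228 -0.1639  0.089 ]
```

Contact was felt at a reported z of about 0.066, with 1.8 N now at about 4 mm. Next I press to about 8.5 mm.

servo_tool([
  [0,0,0.2],
  [0,0,0.25],
  [0,0,0],
  [0,0,0],
], claw=[-1,-1,-1,-1], yaw=[0,0,0,0])

```text
t: 6.9
tcp_pos: [0.5702, -0.1558, 0.0574]
tool_rot: [1.0, 0.031, 0.0, 0.0]
wrist_force: [0.4, 0.1, 4.4]
grip_width: 0.0004
grip_force: 1.8
```

```bash
python3 look.py w10|head -3
python3 - <<'E'
from h import *
for i in range(4):
    optics.camera('wrist');print(np.round(get_obs()['wrist_force'],2))
E
```

```text
6.9 [ 0.5702 -0.1558  0.0574] [9.99521154e-01 3.09413139e-02 2.94385168e-04 1.09448274e-04] 0.0003526323987677733 [0.35858795 0.0941436  4.39340454]
red [ 220  213   81   37 1724] [ 0.5867 -0.1558  0.089 ]
red [243 327  39  34 612] [ 0.5257 -0.1628  0.089 ]
[1.49 0.03 4.62]
[1.2  0.46 3.6 ]
[ 1.73 -0.23  4.85]
[0.91 0.01 3.45]
```

About 4.2 N at 8.5 mm gives roughly 0.21 rad, a rear dip of about 15 mm. I'll lift off straight up, let the flap settle, then shift 9.5 cm to yellow.

servo_tool([
  [0,0,-0.4],
  [0,0,-0.5],
  [0,0,-1],
  [0,0,-2.1],
  [0,0,0],
  [0,0,0],
  [0,0,0],
  [0,0,0],
  [0,2.5,0],
  [0,3.5,0],
  [0,3.5,0],
  [0,0,0],
], claw=[-1,-1,-1,-1,-1,-1,-1,-1,-1,-1,-1,-1], yaw=[0,0,0,0,0,0,0,0,0,0,0,0])

```text
t: 8.35
tcp_pos: [0.5755, -0.2546, 0.0967]
tool_rot: [1.0, 0.029, 0.0, 0.001]
wrist_force: [-0.5, -0.5, -0.1]
grip_width: 0.0006
grip_force: 0.0
```

```bash
python3 look.py w11|head -4
```

```text
8.35 [ 0.5755 -0.2546  0.0967] [9.99575357e-01 2.91312445e-02 2.88840762e-05 6.90104330e-04] 0.0006177658451646808 [-0.53994866 -0.53891659 -0.05571352]
red [  52  192   81   66 4049] [ 0.5697 -0.1563  0.089 ]
yellow [ 219  192   67   67 2757] [ 0.5828 -0.2502  0.089 ]
green [  271     0   128   250 10748] [ 0.6342 -0.3025  0.089 ]
```

Red is level again, its front edge at row 192 like yellow's. Pressing yellow now.

servo_tool([
  [0,-0.2,1],
  [0,0,1.3],
  [0,0,0.5],
  [0,0,0.2],
  [0,0,0.2],
  [0,0,0.2],
  [0,0,0.2],
  [0,0,0],
  [0,0,0],
  [0,0,0],
], claw=[-1,-1,-1,-1,-1,-1,-1,-1,-1,-1], yaw=[0,0,0,0,0,0,0,0,0,0])

```text
t: 9.4
tcp_pos: [0.5759, -0.2486, 0.0616]
tool_rot: [1.0, 0.031, 0.0, 0.0]
wrist_force: [0.1, 1.6, 1.5]
grip_width: 0.0003
grip_force: 1.0
```

servo_tool([
  [0,0,0.2],
  [0,0,0.25],
  [0,0,0],
  [0,0,0],
], claw=[-1,-1,-1,-1], yaw=[0,0,0,0])

```text
t: 9.8
tcp_pos: [0.576, -0.2487, 0.057]
tool_rot: [1.0, 0.031, 0.0, 0.0]
wrist_force: [2.4, 1.2, 4.1]
grip_width: 0.0002
grip_force: 1.9
```

Run:
```python
from h import *
for i in range(5):
    optics.camera('wrist');s=get_obs();print(s['tcp_pos'],np.round(s['wrist_force'],2))
```

```text
[ 0.57600849 -0.24870139  0.05703611] [1.94 0.5  3.84]
[ 0.57598215 -0.24868729  0.05703162] [2.32 1.18 5.03]
[ 0.57598843 -0.24871433  0.05705018] [1.   1.49 3.8 ]
[ 0.57596188 -0.2486706   0.0570118 ] [1.88 1.32 3.88]
[ 0.57591597 -0.24869251  0.05699934] [1.22 1.09 4.98]
```

Yellow is at about 4.2 N at the same depth. Lifting high, then crossing to green.

servo_tool([
  [0,0,-0.4],
  [0,0,-0.5],
  [0,0,-1],
  [0,0,-2],
  [0,0,-3],
  [0,0,-3],
  [0,0,-2.1],
  [0,0,0],
  [0,0,0],
], claw=[-1,-1,-1,-1,-1,-1,-1,-1,-1], yaw=[0,0,0,0,0,0,0,0,0])

```text
t: 10.95
tcp_pos: [0.5752, -0.2485, 0.1765]
tool_rot: [1.0, 0.031, -0.0, 0.0]
wrist_force: [0.0, 1.3, -0.3]
grip_width: 0.0006
grip_force: 0.0
```

```bash
python3 look.py w12|head -4
```

```text
10.95 [ 0.5752 -0.2485  0.1765] [ 9.99523060e-01  3.08809166e-02 -1.45831290e-04  2.47990125e-05] 0.0005903502329821854 [ 0.00418631  1.31104465 -0.29764299]
red [ 114  163   61   49 2263] [ 0.5693 -0.1561  0.089 ]
red [ 150  218   60   32 1121] [ 0.5278 -0.1832  0.089 ]
yellow [ 231  163   62   50 2355] [ 0.5749 -0.2511  0.089 ]
```

servo_tool([
  [0,-2.7,0],
  [0,-4,0],
  [0,-4,0],
  [0,-4,0],
  [0,-4,0],
  [0,-4,0],
  [0,-4,0],
  [0,-4,0],
  [0,-4,0],
  [0,-2,0],
  [0,0,0],
  [0,0,0],
], claw=[-1,-1,-1,-1,-1,-1,-1,-1,-1,-1,-1,-1], yaw=[0,0,0,0,0,0,0,0,0,0,0,0])

```text
t: 12.2
tcp_pos: [0.5519, 0.1177, 0.1751]
tool_rot: [1.0, 0.031, -0.001, 0.0]
wrist_force: [-1.4, -0.6, -0.2]
grip_width: 0.0006
grip_force: 0.0
```

```bash
python3 look.py w13
python3 - <<'E'
from h import *
c=optics.get_calibration('wrist');h=cv2.cvtColor(cv2.imread('pics/w13.png'),cv2.COLOR_BGR2HSV)
m=cv2.inRange(h,(45,200,40),(85,255,255));k,l,s,ce=cv2.connectedComponentsWithStats(m)
for i in range(1,k):
    if s[i,4]>200:print(s[i],ray_plane(c,ce[i],.089))
E
```

```text
12.2 [0.5519 0.1177 0.1751] [ 9.99503850e-01  3.14647947e-02 -1.40736958e-03  2.01493278e-04] 0.0005541948883909915 [-1.43224861 -0.61167957 -0.23989997]
red [ 481  216   31   58 1051] [ 0.518  -0.0946  0.089 ]
yellow [172 209  45  39 617] [0.5203 0.1637 0.089 ]
green [   30     0   482   291 55457] [0.5773 0.1502 0.089 ]
green [312 113  19  53 674] [0.5937 0.0729 0.089 ]
green [  81  166   45   49 1541] [0.5416 0.2404 0.089 ]
green [ 405  319  107   15 1112] [ 0.4273 -0.0834  0.089 ]
blue [  54  150   86   85 3304] [0.5392 0.2465 0.089 ]
blue [ 345  162   61   49 2205] [0.5589 0.0237 0.089 ]
```

View pics/w13.png

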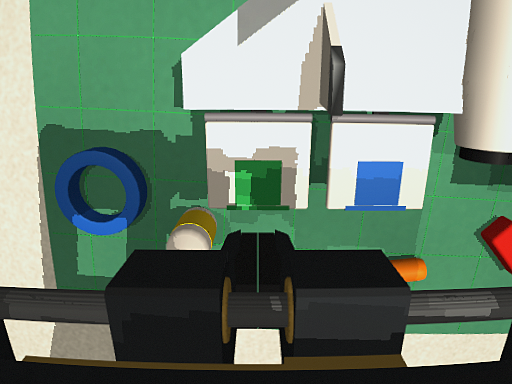

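The wrist view shows green at (258,184), in line with the tip, and blue well to the side at (379,184). The glue bottle is at (195,232), behind and to the left, so I'll check its clearance first.

Run:
```python
from h import *
im=cv2.imread('pics/top0.png');c=optics.get_calibration('top');h=cv2.cvtColor(im,cv2.COLOR_BGR2HSV)
m=cv2.inRange(h[190:212,208:230],(5,90,90),(20,255,255));y,x=np.where(m);print(len(x),'cap',ray_plane(c,(x.mean()+208,y.mean()+190),.105))
m=cv2.inRange(h[190:212,208:230],(0,0,120),(40,130,255));y,x=np.where(m);print(len(x),x.min()+208,x.max()+208,y.min()+190,y.max()+190)
print(ray_plane(c,(218.5,201.5),.105))
```

```text
37 cap [0.483187   0.17807475 0.105     ]
35 215 222 196 204
[0.47702228 0.17020179 0.105     ]
```

The bottle ends at about x = 0.50 and the gripper body starts at about 0.515, so it clears. Pressing green.

servo_tool([
  [0.2,0,2],
  [0,0,3],
  [0,0,3],
  [0,0,1.5],
  [0,0,1],
  [0,0,0.4],
  [0,0,0.2],
  [0,0,0.2],
  [0,0,0.2],
  [0,0,0],
  [0,0,0],
], claw=[-1,-1,-1,-1,-1,-1,-1,-1,-1,-1,-1], yaw=[0,0,0,0,0,0,0,0,0,0,0])

```text
t: 13.35
tcp_pos: [0.5557, 0.1179, 0.0625]
tool_rot: [1.0, 0.031, 0.001, 0.0]
wrist_force: [1.0, 0.0, 1.2]
grip_width: 0.0005
grip_force: 0.8
```

servo_tool([
  [0,0,0.2],
  [0,0,0.2],
  [0,0,0.1],
  [0,0,0],
  [0,0,0],
], claw=[-1,-1,-1,-1,-1], yaw=[0,0,0,0,0])

```text
t: 13.85
tcp_pos: [0.5554, 0.1179, 0.057]
tool_rot: [1.0, 0.031, 0.0, -0.0]
wrist_force: [2.1, -0.9, 3.9]
grip_width: 0.0006
grip_force: 1.9
```

Run:
```python
from h import *
for i in range(4):
    optics.camera('wrist');s=get_obs();print(s['tcp_pos'],np.round(s['wrist_force'],2))
```

```text
[0.55536658 0.11792894 0.05704432] [ 2.16 -0.27  4.3 ]
[0.5552756  0.11795583 0.05702827] [ 1.66 -1.32  4.01]
[0.55517241 0.117952   0.05692783] [ 2.61 -0.56  4.3 ]
[0.55509223 0.11797065 0.0568825 ] [ 2.5  -0.61  5.13]
```

Green is pressed with about 4.3 N. Lifting off, then a check.

servo_tool([
  [0,0,-0.4],
  [0,0,-0.5],
  [0,0,-1],
  [0,0,-2],
  [0,0,-3],
  [0,0,-3],
  [0,0,-2.1],
  [0,0,0],
  [0,0,0],
  [0,0,0],
  [0,0,0],
  [0,0,0],
], claw=[-1,-1,-1,-1,-1,-1,-1,-1,-1,-1,-1,-1], yaw=[0,0,0,0,0,0,0,0,0,0,0,0])

```text
t: 15.25
tcp_pos: [0.5542, 0.1179, 0.1755]
tool_rot: [1.0, 0.031, -0.001, -0.0]
wrist_force: [-0.1, -0.7, 0.3]
grip_width: 0.0004
grip_force: 0.0
```

```bash
python3 look.py w14
```

```text
15.25 [0.5542 0.1179 0.1755] [ 9.99522073e-01  3.08927718e-02 -1.12292134e-03 -4.53833067e-05] 0.00036972404270618395 [-0.12280536 -0.73321435  0.34474824]
red [ 481  218   31   57 1058] [ 0.5184 -0.0948  0.089 ]
yellow [173 212  44  38 619] [0.5206 0.1637 0.089 ]
green [   30     0   482   291 55017] [0.5803 0.1516 0.089 ]
green [312 116  19  50 653] [0.5951 0.0731 0.089 ]
green [  82  168   45   49 1548] [0.542  0.2406 0.089 ]
green [ 404  319  108   16 1259] [ 0.4284 -0.0824  0.089 ]
blue [  55  153   86   85 3316] [0.5395 0.2466 0.089 ]
blue [ 345  164   61   49 2185] [0.5594 0.0239 0.089 ]
```

View pics/w14.png

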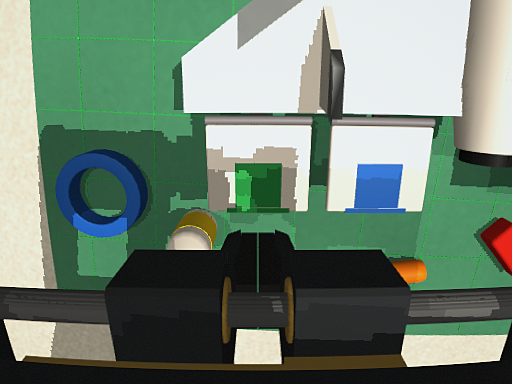

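The green flap at (258,187) is level again, the blue one at (379,187) is unchanged, and the bottle, tape roll and battery are where they were. Handing in.

```bash
python3 -c "
from h import *
print(job.close_job())"
```

```text
the job is handed in; nothing more can be done
None
```

I pressed the red, yellow and green flaps in that order (about 4 N each; rear-edge dip about 15 mm, worked out from force and depth), each sprang back level in the wrist images before the next, the blue flap was never touched, nothing around the jet looked moved where I checked, and the job was handed in at about 15 s.

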